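# Gauge a trim moulding against the flip stop

## Robot

A 6-joint arm with a two-finger parallel gripper is mounted at the origin on the work surface. World frame = base frame: x ahead of the robot, y to its left, z up, the work surface at z = 0. Lengths are in m, angles in degrees, forces in N, time in s.
With the tool pointing down it reaches from about 0.3 to 0.75 m from the base axis. Payload 8.5 kg.
Tool frame: the origin (TCP) lies at the very end of the fingers, on their centre line; the grasp point (between the pads) lies 19 mm behind it; z points along the fingers, x is the direction in which the jaws open and shut, and the axes are right-handed (so a half turn about z gives the same grasp; the last joint's range is limited). The gripper opens to 88 mm and grips with 3 to 60 N. Pads are 18 mm wide; open, the fingers measure 123 mm over their backs; the gripper's body (75 mm by 187 mm) begins 45 mm behind the grasp point.
Start: joints at [62.091, 21.807, 74.336, -0, 83.858, -12.336], TCP at [0.148, 0.53, 0.239] pointing down, gripper open.
Joint ranges: [-178.18, 178.18], [-50.72, 133.34], [12.68, 142.11], [-81.47, 261.47], [9.98, 163.14], [-165.26, 165.26]. Speed limits (degrees/s): [136.94, 136.94, 180, 180, 180, 180].

## Interface

Orientations are given as [roll, pitch, yaw] about the fixed x, y, z axes, in that order (R = Rz(yaw) Ry(pitch) Rx(roll)).
In Python, from cell import monitor, viewer, workorder gives the robot as it stands. The module is installed in compiled form; this text tells all that it offers.
- The arm moves only by the tool send_rows, never from a script. Its argument "plan" is one flat list of numbers, 6 for each row, row after row: the shift along the world's x, y, z in units of 25 mm (1.0 is 25 mm), then the turn, a rotation vector about the world's x, y, z in units of 30 degrees (1.0 is 30 degrees). A call has 1 to 8 rows; each row shifts and turns the pose as measured when the row begins; what a row does not reach is not made up. A row lasts 1/12 s, in which the tool goes at most 41.7 mm and 7.16 degrees, less where a joint would pass 70% of its speed; a pose out of reach is approached as far as the arm can. A call with a number of a shift or a turn outside -1 to 1 is refused whole. A call with a gripper value outside its range is refused whole. "grip" is the closure, from 0 (fully open) to 1 (shut), set as the call begins (left out, the last holds). The fingers move at their own pace and stop on an object; the grip force is fixed at half the most. Time passes only in rows, so rows that do not move let the fingers close. It gives the time, the measured TCP pose, the force and the opening at its end, in the units of the state.
- monitor.get_obs(): the state, without advancing time (a new reading comes with each control period).
- viewer.camera(name): name is "side" or "top" or "wrist"; returns a dict with "color" (400x640x3 uint8, blue, green, red), "fovy" (degrees; the focal length in pixels is half the picture's height over the tangent of half this angle, whatever the lens; pixels are square), "cx", "cy" (the principal point, pixels), "R" (3x3) and "t" (3): a world point X has camera coordinates R X + t. Camera axes: x right, y down, z forward; pixel columns grow to the right and rows downward; lengths in m; the calibration is good to about 2 mm. A picture is of the moment at which its call begins. There is no depth.
- workorder.job_done(): hands the job in, once; it reports no verdict.
The state is a dict: "time_s": time; "joint_pos": joint angles; "joint_vel": joint speeds; "effort": joint torques, N m; "tool_pos": TCP position; "tcp_rot": TCP orientation; "wrist_force": force on the tool from outside, world axes, zero at the start; "torque": the same for the moment, N m; "grip_width": finger opening in m.
Only numpy, scipy, OpenCV 4.12 (cv2) and the standard library are available. Lean on these libraries where they do the work, as an engineer would, in place of code of your own. Each camera call takes 0.05 s, during which the arm holds its last target. There are 200 camera calls.

## Task

Flip the red flip stop down, then slide the moulding blank flush along the fence until its end butts against the stop's brass screw, and hold it there for a moment with a gentle push of about 5 N. Then leave the moulding exactly where the stop gauged it, flush to the fence, and flip the stop back up, out of the way. Feel for the screw (more than 15 N on the stop spoils its setting) and leave everything else as it stands.

Things in the scene. Friction and masses are not known exactly. Their poses are not given: they have to be found in the camera images.
- jig: Grey measuring jig, fixed. Origin: centre of its underside. Bed 180 (x) x 420 (y) mm, top at z = 15 mm. +x points to the fence side, away from the robot; +y along the fence to the flip stop's end. Two dark hinge cheeks 44 mm high above the bed stand at x = 65 to 87, y = 95 to 155 mm.
- fence_line (a point): Foot of the aluminium fence's face on the bed: jig x = 45 mm, y = 0, z = 15 mm; axes as the jig's. The face is the plane through here along jig y and z, looking to -x, from y = -200 to 200 mm. The fence is 20 mm thick and only 12 mm high above the bed. The moulding rubs on bed and fence: pressed to the fence with 5 N it drags with about as much.
- stop (a joint): Angle of the red flip stop about its hinge (rad): 0 = fully down, level, against its own end stop; grows as it is raised; 1.57 = upright; up to 1.9 = leaning back, away from the robot. Stiff hinge (friction about 0.13 N m, 1 to 3 N at the pin): it stays at whatever angle it is left.
- stop_hinge (a point): Middle of the stop's leaf on the hinge line (parallel to jig y): jig x = 70, y = 125, z = 51 mm. Its axes turn with the stop; with the stop down they are the jig's, and the leaf reaches 84 mm from here along -x. Leaf 20 mm wide (y -10 to 10), 12 mm thick, with a deeper block round the screw.
- screw_root (a point): Where the brass adjusting screw leaves the leaf's -y side (35 mm from the hinge line). It points along -y, parallel to the fence, 16 mm across; its flat tip is the gauging face. How far it is screwed out differs each time and is not reported: 12 to 28 mm from here. It is locked and stays as set.
- stop_pin (a point): Grip point of the yellow handle pin at the leaf's free end: round, 12 mm dia, parallel to jig y, sticking 42 mm out of the leaf's +y side; the point is on its axis, 26 mm from the leaf, 75 mm from the hinge line. Stop down: 36 mm above the bed; upright: 111 mm. Pinched across jig x from above, the pin can turn in the fingers as the stop swings.
- moulding_mid (a point): Centre of the loose moulding blank: bright bar with a red stripe, 25 mm thick (own x) x 150 mm long (own y) x 42 mm high, about 0.25 kg, standing on edge on the bed in front of the fence, nearly parallel to it. The point is 21 mm above the bed. Its own +y end faces the stop. It stands 30 mm higher than the fence, so it can be pinched across its thickness above it.
- spray_mid (a point): Bystander, loose: white trigger spray bottle with a red band, 72 mm dia, 210 mm tall; centre 90 mm above the table.
- tin_mid (a point): Bystander, loose: wax tin, 90 mm dia, 45 mm tall; its centre.
- brush_mid (a point): Bystander, loose: wooden brush with black bristles, 160 x 50 x 34 mm; its centre.
- tape_mid (a point): Bystander, loose: roll of blue tape, 100 mm dia, 24 mm tall; its centre.
- pad_mid (a point): Bystander, loose: orange polishing pad, 130 mm dia, 28 mm tall; its centre.
- polish_mid (a point): Bystander, loose: polish bottle with a yellow label, 56 mm dia, 150 mm tall; its centre.
- offcut_mid (a point): Bystander, loose: offcut of the same moulding, 25 x 55 x 42 mm, standing on the front right of the jig bed; its centre.

How it is judged:
By the outcome, as a careful person would: the job done as asked, in the order asked, and still so for the second after the job is handed in, with the robot touching nothing.
It also fails if it takes over 72 s, if anything falls off the work surface, if the arm or the gripper's body presses on something with over 40 N, if the wrist force passes 120 N, or if a joint passes its speed limit or range.

## Working session

There is one attempt and no reset: what is moved stays moved. The work goes in short steps, Python scripts to look and compute and a tool call to move; the robot and the scene stay as the last step left them, time stands still between calls to the robot, and variables do not carry over. Pictures are saved under pics/ and viewed, about 8 in all and at most 12, crops included, and the job is handed in when it is done.

Besides the shell and the picture viewer there is one more tool, called as name(argument=value, ...) on one line, values as JSON. send_rows: Moves the arm, as the interface text tells. Shifts and turns lie within -1 to 1; 1 stands for 25 mm of shift or 30 degrees of turn. Its arguments: {"type":"object","properties":{"plan":{"type":"array","items":{"type":"number"}},"grip":{"type":"number"}},"required":["plan"]}

```bash
mkdir -p pics
cat > h.py <<'E'
import numpy as np, cv2
from cell import monitor, viewer, workorder
def snap(n,f):
    c=viewer.camera(n); cv2.imwrite('pics/'+f,c['color']); 
    np.savez('pics/'+f+'.npz',**{k:np.array(v) for k,v in c.items()}); return c
def load(f): return dict(np.load('pics/'+f+'.npz'))
def foc(c): return 200/np.tan(np.radians(float(c['fovy']))/2)
def ray(c,u,v):
    R=np.array(c['R']);t=np.array(c['t']);f=foc(c)
    return -R.T@t, R.T@np.array([(u-c['cx'])/f,(v-c['cy'])/f,1])
def onz(c,u,v,z):
    o,d=ray(c,u,v); return o+d*(z-o[2])/d[2]
def proj(c,X):
    p=np.array(c['R'])@np.array(X)+np.array(c['t']); f=foc(c)
    return np.array([c['cx']+f*p[0]/p[2],c['cy']+f*p[1]/p[2]])
def tri(c1,p1,c2,p2):
    o1,d1=ray(c1,*p1);o2,d2=ray(c2,*p2)
    s=np.linalg.lstsq(np.c_[d1,-d2],o2-o1,rcond=None)[0]
    a=o1+s[0]*d1;b=o2+s[1]*d2; return (a+b)/2,np.linalg.norm(a-b)
E
python3 - <<'E'
from h import *
for n in ['top','side']:
    c=snap(n,n+'1.png'); print(n,c['fovy'],c['cx'],c['cy'],(-np.array(c['R']).T@c['t']).round(3),c['color'].shape)
print(monitor.get_obs())
E
```

```text
top 48.89074832166183 324.7785572375717 199.45555623045644 [ 0.433 -0.005  1.517] (400, 640, 3)
side 44.719208212250386 315.9207099192082 205.00942639145435 [ 0.23  -1.014  1.013] (400, 640, 3)
{'time_s': 0.1, 'joint_pos': array([ 6.20877930e+01,  2.18371488e+01,  7.43776500e+01,  1.08311083e-03,
        8.38587935e+01, -1.23355709e+01]), 'joint_vel': array([ 0.1374822 , -0.13077877, -0.12418448,  0.03118466,  0.01134236,
        0.0262195 ]), 'effort': array([ 3.13239274e-03, -4.38655007e+01, -2.24914008e+01,  7.15093128e-02,
        3.41938727e-02, -8.16732631e-05]), 'tool_pos': array([0.14756874, 0.52958039, 0.23821559]), 'tcp_rot': array([-1.79983226e+02,  7.16632591e-02,  7.44232578e+01]), 'wrist_force': array([ 0.63770059, -0.83384176, -0.05878512]), 'torque': array([ 0.00591381,  0.00478468, -0.02912026]), 'grip_width': 0.08797299292193535}
```

View pics/top1.png

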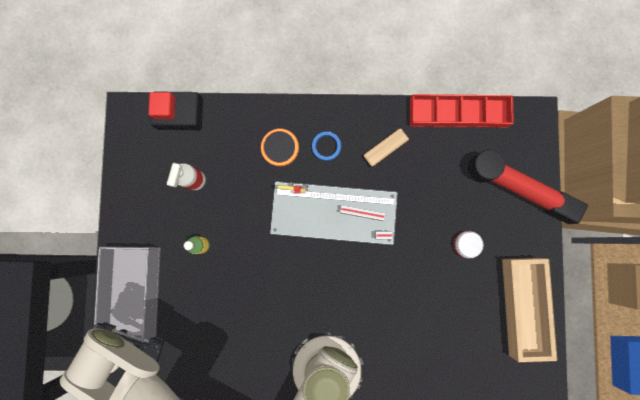

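View pics/side1.png

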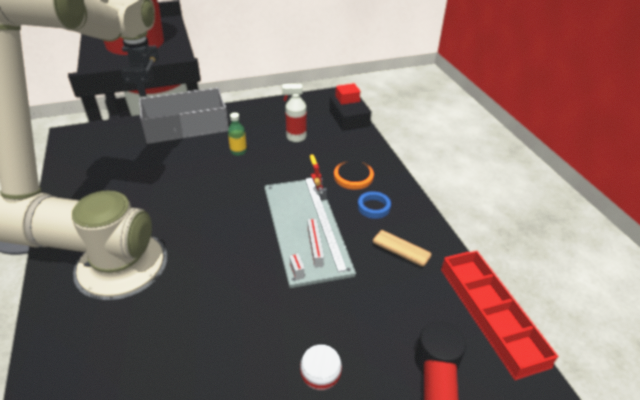

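The top view shows the jig with corners near (276,182), (397,191), (393,244) and (271,235). The moulding is at about (362,213), the offcut at (384,236), and the stop is raised near (297,189). Image up is +x and left is +y. Next I'll measure from masks.

Run:
```python
from h import *
c=load('top1.png'); s=load('side1.png')
im=c['color']; hsv=cv2.cvtColor(im,cv2.COLOR_BGR2HSV)
roi=np.zeros(im.shape[:2],np.uint8); roi[172:255,262:405]=255
m=cv2.inRange(hsv,(0,0,90),(180,255,255))&roi
cs=max(cv2.findContours(m,cv2.RETR_EXTERNAL,cv2.CHAIN_APPROX_NONE)[0],key=cv2.contourArea)
r=cv2.minAreaRect(cs); b=cv2.boxPoints(r); print(b)
P=np.array([onz(c,u,v,.015)[:2] for u,v in b]);print(P.round(4),[np.linalg.norm(P[i]-P[i-1]).round(4) for i in range(4)],P.mean(0))
for k in range(4):
    d=P[(k+1)%4]-P[k]
    print(np.degrees(np.arctan2(d[1],d[0])).round(2))
red=(cv2.inRange(hsv,(0,90,90),(8,255,255))|cv2.inRange(hsv,(172,90,90),(180,255,255)))&roi
for q in cv2.findContours(red,cv2.RETR_EXTERNAL,cv2.CHAIN_APPROX_NONE)[0]:
    rr=cv2.minAreaRect(q); bb=cv2.boxPoints(rr); Q=np.array([onz(c,u,v,.057)[:2] for u,v in bb]); print('red',rr,Q.mean(0).round(4),Q.round(4).tolist())
a=cv2.resize(im[170:255,262:405],None,fx=5.5,fy=5.5,interpolation=cv2.INTER_CUBIC)
cv2.imwrite('pics/crop1.png',a[:, :800])
cv2.imwrite('pics/crop2.png',cv2.resize(s['color'][145:295,255:365],None,fx=4,fy=4,interpolation=cv2.INTER_CUBIC))
```

```text
[[269.33212 234.34741]
 [273.91098 180.5456 ]
 [397.822   191.09122]
 [393.24313 244.89304]]
[[ 0.4488  0.1992]
 [ 0.6338  0.1879]
 [ 0.6023 -0.2382]
 [ 0.4186 -0.2224]] [np.float64(0.4226), np.float64(0.1853), np.float64(0.4274), np.float64(0.1844)] [ 0.52585677 -0.01836666]
-3.48
-94.22
175.06
85.9
red ((384.0, 234.5), (1.0, 14.0), 90.0) [ 0.4527 -0.1858] [[0.4541, -0.1627], [0.4547, -0.2089], [0.4514, -0.2089], [0.4508, -0.1627]]
red ((362.0452880859375, 212.2584991455078), (42.57065200805664, 1.8428854942321777), 10.619654655456543) [ 0.5254 -0.1129] [[0.5346, -0.0428], [0.5407, -0.0439], [0.5163, -0.1829], [0.5102, -0.1818]]
red ((297.5, 189.0), (6.0, 7.0), 90.0) [0.6006 0.103 ] [[0.6106, 0.1149], [0.6108, 0.0914], [0.5907, 0.0911], [0.5904, 0.1145]]
```

View pics/crop1.png

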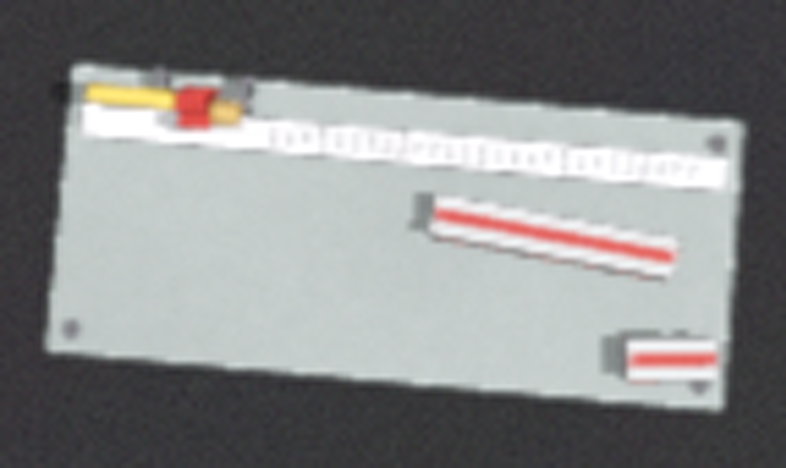

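View pics/crop2.png

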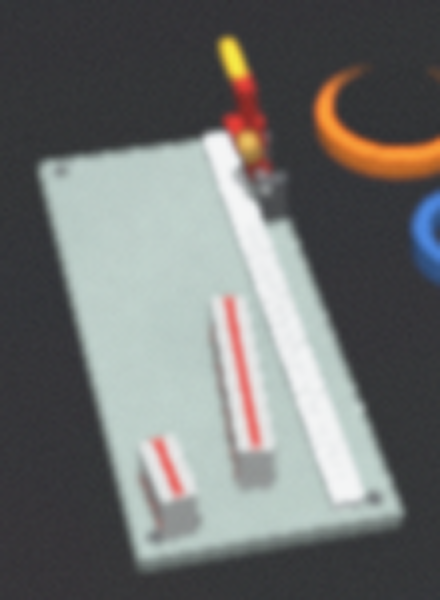

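The jig centre is about (0.525, -0.018) with a yaw near -4.2°. The moulding is about 5.7° off the fence, and the stop is close to upright. I'll move over the jig to look from closer.

send_rows(plan=[1, -1, 0.1, 0, 0, -0.22, 1, -1, 0.1, 0, 0, -0.22, 1, -1, 0.1, 0, 0, -0.22, 1, -1, 0.1, 0, 0, -0.22, 1, -1, 0.1, 0, 0, -0.22, 1, -1, 0.1, 0, 0, -0.22, 1, -1, 0.1, 0, 0, -0.22, 1, -1, 0.1, 0, 0, -0.22], grip=0.0)

```text
time_s: 0.77
tool_pos: [0.3484, 0.3229, 0.2555]
tcp_rot: [-179.9, 0.4, 20.0]
wrist_force: [0.7, 1.0, -0.0]
grip_width: 0.0884
```

send_rows(plan=[1, -1, 0, 0, 0, -0.22, 1, -1, 0, 0, 0, -0.22, 1, -1, 0, 0, 0, -0.22, 1, -1, 0, 0, 0, -0.22, 1, -1, 0, 0, 0, 0, 1, -1, 0, 0, 0, 0, 1, -1, 0, 0, 0, 0, 0, 0, 0, 0, 0, 0])

```text
time_s: 1.43
tool_pos: [0.5329, 0.1325, 0.2537]
tcp_rot: [-180.0, 0.6, -8.5]
wrist_force: [-0.5, -0.3, -0.8]
grip_width: 0.0885
```

Run:
```python
from h import *
c=snap('wrist','w1.png'); o=monitor.get_obs(); print(o['time_s'],o['tool_pos'],o['tcp_rot'],o['wrist_force'],c['fovy'],(-np.array(c['R']).T@c['t']).round(3))
```

```text
1.4833 [0.53122039 0.13426276 0.25375126] [-179.94342313    0.6609791    -8.49795282] [-0.65431824  0.50048544 -0.95415889] 63.8687779212235 [0.546 0.201 0.4  ]
```

View pics/w1.png

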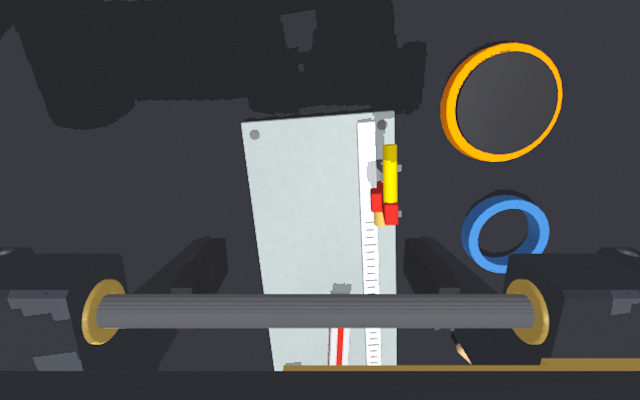

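The wrist view shows the jig's +y end corners near (241,124) and (394,112), and the fence strip from (358,122) downward. The yellow pin is at (390,146–200), the leaf block at (384,205) and the screw tip at about (380,222). Next I'll compute positions.

Run:
```python
from h import *
c=load('w1.png'); im=c['color']; hsv=cv2.cvtColor(im,cv2.COLOR_BGR2HSV)
# fence left edge at each row: transition to white
pts=[]
for v in range(135,290,5):
    row=im[v,330:378].astype(int).min(1); k=np.argmax(np.diff(row)); 
    pts.append([330+k+1,v])
F=np.array([onz(c,u,v,.027)[:2] for u,v in pts]); p=np.polyfit(F[:,1],F[:,0],1); r=F[:,0]-np.polyval(p,F[:,1])
g=abs(r-np.median(r))<.002; p=np.polyfit(F[g,1],F[g,0],1); print('fence x=%.4f+%.4f y'%(p[1],p[0]),'yaw',-np.degrees(np.arctan(p[0])),g.sum(),len(g))
m=cv2.inRange(hsv,(0,0,70),(180,70,255)); m[:, :225]=0; m[:100]=0; m[230:]=0; m[:,400:]=0
m2=cv2.morphologyEx(m,cv2.MORPH_CLOSE,np.ones((5,5)))
# top edge rows
T=np.array([(u,np.argmax(m2[:,u]>0)) for u in range(250,390,5)]); q=np.polyfit(T[:,0],T[:,1],1); print('top edge',q,T[[0,-1]])
W=np.array([onz(c,u,np.polyval(q,u),.015)[:2] for u in (250,390)]); print(W,np.degrees(np.arctan2(*(W[1]-W[0])[::-1])))
L=np.array([(np.argmax(m2[v]>0),v) for v in range(140,228,5)]);ql=np.polyfit(L[:,1],L[:,0],1);W=np.array([onz(c,np.polyval(ql,v),v,.015)[:2] for v in (140,225)]);print('left edge',W,L[[0,-1]],-np.degrees(np.arctan((W[1]-W[0])[0]/(W[1]-W[0])[1])))
for n,lo,hi in [('yel',(22,120,80),(35,255,255)),('brass',(10,80,80),(21,255,255)),('red',(0,120,60),(8,255,255))]:
    k=cv2.inRange(hsv,lo,hi); k[:,:350]=0;k[:,405:]=0;k[:130]=0;k[240:]=0
    u=np.argwhere(k); print(n,u.min(0),u.max(0)) if len(u) else None
    for z in (.1,.126):
        x0,x1=u[:,1].min(),u[:,1].max()+1; y0,y1=u[:,0].min(),u[:,0].max()+1
        print(z,onz(c,x0,y0,z)[:2].round(4),onz(c,x1,y1,z)[:2].round(4))
```

```text
fence x=0.5742+0.0744 y yaw -4.255447888483322 31 31
top edge [-7.67378216e-02  1.40221401e+02] [[250 121]
 [385 111]]
[[0.46500234 0.19844142]
 [0.62758249 0.18608115]] -4.347587111189212
left edge [[0.45192395 0.17825439]
 [0.44356374 0.07084074]] [[243 140]
 [254 225]] -4.450470775928162
yel [144 375] [225 397]
0.1 [0.5933 0.1614] [0.6079 0.0776]
0.126 [0.5893 0.1648] [0.6025 0.0883]
brass [146 374] [226 397]
0.1 [0.5922 0.1597] [0.6078 0.0765]
0.126 [0.5883 0.1633] [0.6025 0.0873]
red [181 371] [224 397]
0.1 [0.5861 0.1271] [0.608  0.0786]
0.126 [0.5826 0.1335] [0.6026 0.0892]
```

```bash
cat >> h.py <<'E'
YAW=np.radians(-4.3); EX=np.array([np.cos(YAW),np.sin(YAW),0]); EY=np.array([-np.sin(YAW),np.cos(YAW),0]); C0=np.array([.5278,-.0170,0])
def J(x,y,z): return C0+EX*x/1e3+EY*y/1e3+np.array([0,0,z/1e3])
def inJ(P): d=np.array(P)-C0; return np.array([d@EX,d@EY,d[2]])*1e3
def pin(th,y=161,r=75): return J(70-r*np.cos(th),y,51+r*np.sin(th))
E
python3 - <<'E'
from h import *
c=load('w1.png'); s=load('side1.png'); t=load('top1.png')
def yel(im,roi):
    h=cv2.cvtColor(im,cv2.COLOR_BGR2HSV); k=cv2.inRange(h,(24,150,110),(34,255,255)); z=np.zeros_like(k); a,b,e,f=roi; z[b:f,a:e]=k[b:f,a:e]; return z
for n,q,roi in [('w',c,(370,130,405,212)),('s',s,(300,145,330,185)),('t',t,(270,178,296,196))]:
    k=yel(q['color'],roi); u=np.argwhere(k)[:,::-1]; print(n,u.mean(0),u.min(0),u.max(0))
for th in np.arange(1.2,2.0,.1):
    print(round(th,1),*[np.r_[proj(q,pin(th,156))].round(1) for q in (c,s,t)],'end',*[proj(q,pin(th,177)).round(1) for q in (c,s,t)])
E
```

```text
w [389.65605875 173.39167687] [383 144] [397 202]
s [312.62857143 158.71428571] [310 155] [315 162]<stdin>:6: RuntimeWarning: Mean of empty slice.
  ret = um.true_divide(
Traceback (most recent call last):
ValueError: zero-size array to reduction operation minimum which has no identity
```

Run:
```python
from h import *
c=load('w1.png'); s=load('side1.png'); t=load('top1.png')
for th in np.arange(1.2,2.0,.1):
    print(round(th,1),*[np.r_[proj(q,pin(th,156))].round(1) for q in (c,s,t)],'end',*[proj(q,pin(th,177)).round(1) for q in (c,s,t)])
P,e=tri(c,(390,173.4),s,(312.6,158.7));print(P,inJ(P),e)
```

```text
1.2 [369.4 177.8] [308.4 163.5] [285.8 192.3] end [368.7 154.1] [306.9 159.6] [279.3 191.7]
1.3 [377.9 177.8] [310.6 162.6] [286. 190.] end [377.4 153.9] [309.1 158.6] [279.4 189.4]
1.4 [386.6 177.5] [313.  161.8] [286.1 187.7] end [386.3 153.5] [311.4 157.9] [279.6 187.1]
1.5 [395.4 177.2] [315.3 161.3] [286.3 185.3] end [395.3 153. ] [313.8 157.4] [279.8 184.8]
1.6 [404.2 176.6] [317.7 160.9] [286.6 183. ] end [404.2 152.4] [316.1 157. ] [280.  182.4]
1.7 [412.6 175.8] [320.1 160.8] [286.8 180.7] end [412.8 151.7] [318.5 156.9] [280.3 180.2]
1.8 [420.7 174.9] [322.4 160.8] [287.1 178.5] end [421.1 150.8] [320.8 156.9] [280.5 177.9]
1.9 [428.2 173.8] [324.6 161.1] [287.3 176.4] end [428.7 149.9] [323.  157.2] [280.8 175.8]
[0.5976003  0.13951856 0.13312603] [ 57.86825585 161.3115185  133.12603007] 0.0011950753078540312
```

The wrist, side and top views agree on a stop angle of about 1.44 rad, with the pin grasp point near (0.600, 0.141, 0.125). I'll approach it from above.

send_rows(plan=[0.7, 0.08, -0.7, 0, -0.006, 0.035, 0.7, 0.08, -0.7, 0, -0.006, 0.035, 0.7, 0.08, -0.7, 0, -0.006, 0.035, 0.7, 0.08, -0.7, 0, -0.006, 0.035, 0, 0, 0, 0, 0, 0], grip=0.3)

```text
time_s: 1.9
tool_pos: [0.6001, 0.1462, 0.1817]
tcp_rot: [-179.8, -0.1, -4.0]
wrist_force: [-0.5, 0.5, -0.8]
grip_width: 0.0618
```

send_rows(plan=[0, -0.04, -0.7, -0.003, 0, -0.01, 0, -0.04, -0.7, -0.003, 0, 0, 0, -0.04, -0.7, 0, 0, 0, 0, -0.04, -0.7, 0, 0, 0, 0, 0, -0.15, 0, 0, 0])

```text
time_s: 2.32
tool_pos: [0.5952, 0.1473, 0.1094]
tcp_rot: [-179.9, -0.1, -4.1]
wrist_force: [0.1, 1.2, 0.2]
grip_width: 0.0614
```

Run:
```python
from h import *
c=snap('wrist','w2.png'); o=monitor.get_obs(); print(o['time_s'],inJ(o['tool_pos']),o['tcp_rot'],o['wrist_force'])
cv2.imwrite('pics/w2c.png',cv2.resize(c['color'][130:380,150:500],None,fx=2,fy=2))
```

```text
2.3667 [ 55.15162862 169.11435806 110.15084858] [-1.79889542e+02 -1.65205891e-01 -4.12147162e+00] [-1.53712759  0.03823388 -0.51153508]
```

View pics/w2c.png

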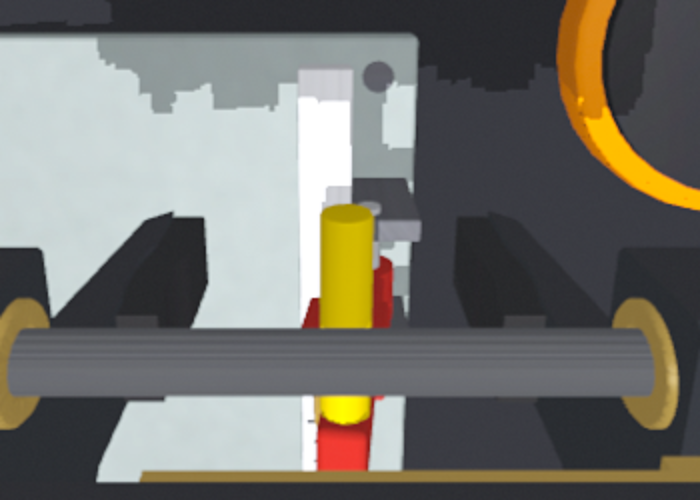

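The pin (yellow) runs between the fingers, slightly right of centre. I'll correct by +5 mm in x and -6 mm in y, then close.

send_rows(plan=[0.2, -0.26, -0.14, 0, 0, 0, 0, 0, 0, 0, 0, 0])

```text
time_s: 2.53
tool_pos: [0.6004, 0.1417, 0.1089]
tcp_rot: [-179.9, -0.3, -4.0]
wrist_force: [0.0, -0.2, -0.0]
grip_width: 0.0616
```

send_rows(plan=[0, 0, 0, 0, 0, 0, 0, 0, 0, 0, 0, 0, 0, 0, 0, 0, 0, 0, 0, 0, 0, 0, 0, 0, 0, 0, 0, 0, 0, 0], grip=0.92)

```text
time_s: 2.95
tool_pos: [0.6017, 0.1417, 0.1129]
tcp_rot: [-179.8, -0.6, -4.1]
wrist_force: [0.1, 0.2, 0.3]
grip_width: 0.0306
```

send_rows(plan=[0, 0, -0.28, 0, 0, 0, 0, 0, -0.02, 0, 0, 0, 0, 0, 0, 0, 0, 0, 0, 0, 0, 0, 0, 0, 0, 0, 0, 0, 0, 0], grip=1.0)

```text
time_s: 3.37
tool_pos: [0.6013, 0.1418, 0.105]
tcp_rot: [-179.8, -0.6, -4.1]
wrist_force: [-0.7, -0.4, 0.8]
grip_width: 0.0098
```

send_rows(plan=[0, 0, 0, 0, 0, 0, 0, 0, 0, 0, 0, 0])

```text
time_s: 3.53
tool_pos: [0.6013, 0.1418, 0.105]
tcp_rot: [-179.8, -0.6, -4.1]
wrist_force: [-0.8, 0.6, 1.1]
grip_width: 0.0102
```

The fingers stopped at 10 mm on the pin. Next I'll work out the arc rows.

```bash
cat > arc.py <<'E'
from h import *
import sys
def arc(th0,th1,n):
    t=np.linspace(th0,th1,n+1); P=np.array([pin(a) for a in t]); 
    return (np.diff(P,axis=0)/.025).round(2).tolist()
if __name__=='__main__':
    p=monitor.get_obs(); g=inJ(p['tool_pos']); g[2]+=19
    th=np.arctan2(g[2]-51,70-g[0]); print(g.round(1),'th',th,'r',np.hypot(g[2]-51,70-g[0]),p['wrist_force'].round(1),p['grip_width'])
    th0=th if len(sys.argv)<4 else float(sys.argv[3])
    print(arc(th,float(sys.argv[1]),int(sys.argv[2])))
E
python3 arc.py 0.65 8
```

```text
[ 61.4 163.9 124. ] th 1.4539690183131564 r 73.49482231740231 [-0.8  0.6  1.1] 0.010197862380724695
[[-0.3, 0.02, -0.05], [-0.29, 0.02, -0.08], [-0.28, 0.02, -0.11], [-0.27, 0.02, -0.14], [-0.25, 0.02, -0.16], [-0.24, 0.02, -0.19], [-0.22, 0.02, -0.21], [-0.19, 0.01, -0.23]]
```

send_rows(plan=[-0.3, 0.02, -0.05, 0, 0, 0, -0.29, 0.02, -0.08, 0, 0, 0, -0.28, 0.02, -0.11, 0, 0, 0, -0.27, 0.02, -0.14, 0, 0, 0])

```text
time_s: 3.87
tool_pos: [0.5764, 0.1437, 0.0964]
tcp_rot: [-179.7, -1.5, -4.1]
wrist_force: [4.9, -0.4, -0.9]
grip_width: 0.0099
```

```bash
python3 arc.py 0.4 8
```

```text
[ 36.5 163.9 115.4] th 1.0909208029764292 r 72.64771505855346 [ 4.9 -0.4 -0.9] 0.009902477375112783
[[-0.22, 0.02, -0.13], [-0.21, 0.02, -0.15], [-0.2, 0.01, -0.17], [-0.18, 0.01, -0.18], [-0.17, 0.01, -0.2], [-0.15, 0.01, -0.21], [-0.13, 0.01, -0.22], [-0.11, 0.01, -0.23]]
```

send_rows(plan=[-0.24, 0.02, -0.13, 0, 0.006, 0, -0.22, 0.02, -0.15, 0, 0.006, 0, -0.21, 0.01, -0.17, 0, 0.006, 0, -0.19, 0.01, -0.18, 0, 0.006, 0, -0.18, 0.01, -0.2, 0, 0.006, 0, -0.16, 0.01, -0.21, 0, 0.006, 0, -0.13, 0.01, -0.22, 0, 0.006, 0])

```text
time_s: 4.45
tool_pos: [0.5452, 0.146, 0.0655]
tcp_rot: [-179.7, -1.2, -4.1]
wrist_force: [2.4, 1.1, 2.8]
grip_width: 0.0085
```

```bash
python3 arc.py 0.0 7
```

```text
[  5.2 163.8  84.5] th 0.47664242415355057 r 72.96749687756422 [2.4 1.1 2.8] 0.008494902020276734
[[-0.09, 0.01, -0.18], [-0.07, 0.01, -0.19], [-0.06, 0.0, -0.19], [-0.05, 0.0, -0.2], [-0.03, 0.0, -0.2], [-0.02, 0.0, -0.2], [-0.01, 0.0, -0.2]]
```

send_rows(plan=[-0.1, 0.01, -0.18, 0, 0.006, 0, -0.08, 0.01, -0.19, 0, 0.006, 0, -0.06, 0, -0.19, 0, 0.006, 0, -0.05, 0, -0.2, 0, 0.006, 0])

```text
time_s: 4.78
tool_pos: [0.5363, 0.1466, 0.045]
tcp_rot: [-179.8, -0.4, -4.1]
wrist_force: [0.2, -0.3, 3.9]
grip_width: 0.0082
```

```bash
python3 arc.py 0.0 3
```

```text
[ -3.7 163.8  64. ] th 0.17391331698283635 r 74.87327372625347 [ 0.2 -0.3  3.9] 0.008212174743859203
[[-0.03, 0.0, -0.17], [-0.02, 0.0, -0.17], [-0.01, 0.0, -0.17]]
```

send_rows(plan=[-0.02, 0, -0.12, 0, 0, 0, -0.02, 0, -0.12, 0, 0, 0])

```text
time_s: 4.95
tool_pos: [0.5346, 0.1467, 0.0378]
tcp_rot: [-179.8, -0.3, -4.1]
wrist_force: [0.6, 0.3, 4.3]
grip_width: 0.0079
```

send_rows(plan=[-0.01, 0, -0.08, 0, 0, 0, 0, 0, -0.08, 0, 0, 0])

```text
time_s: 5.12
tool_pos: [0.5339, 0.1468, 0.033]
tcp_rot: [-179.8, -0.2, -4.1]
wrist_force: [-0.0, 0.1, 3.9]
grip_width: 0.008
```

Expected bottom is TCP z ≈ 0.032. I'll keep going in tiny steps and watch for the end stop.

send_rows(plan=[0, 0, -0.05, 0, 0, 0])

```text
time_s: 5.2
tool_pos: [0.5337, 0.1468, 0.0315]
tcp_rot: [-179.8, -0.2, -4.1]
wrist_force: [0.1, -0.4, 4.9]
grip_width: 0.0078
```

send_rows(plan=[0, 0, -0.05, 0, 0, 0])

```text
time_s: 5.28
tool_pos: [0.5335, 0.1468, 0.0301]
tcp_rot: [-179.8, -0.2, -4.1]
wrist_force: [-1.0, 0.9, 4.1]
grip_width: 0.0084
```

Run:
```python
from h import *
c=snap('wrist','w3.png');s=snap('side','s3.png'); o=monitor.get_obs(); print(o['time_s'],inJ(o['tool_pos']),o['wrist_force'])
a=cv2.resize(c['color'][100:380,150:500],None,fx=1.4,fy=1.4); b=cv2.resize(s['color'][145:245,255:355],None,fx=3.9,fy=3.92,interpolation=cv2.INTER_CUBIC)[:392]
cv2.imwrite('pics/m3.png',np.hstack([a,b])[:, :800])
```

```text
5.3833 [ -6.59852954 163.79345765  29.9333937 ] [1.54423628 0.7302567  0.12974648]
```

View pics/m3.png

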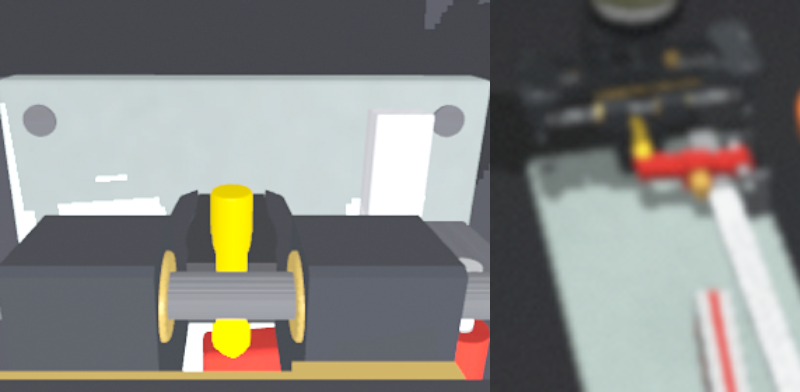

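The pin is held at its waist and the leaf looks level in the side view. I'll press a little further to feel the end stop.

send_rows(plan=[0, 0, -0.06, 0, 0, 0])

```text
time_s: 5.47
tool_pos: [0.5334, 0.1468, 0.0285]
tcp_rot: [-179.8, -0.2, -4.1]
wrist_force: [-0.3, 0.3, 3.9]
grip_width: 0.0081
```

send_rows(plan=[0, 0, -0.06, 0, 0, 0])

```text
time_s: 5.55
tool_pos: [0.5333, 0.1469, 0.0269]
tcp_rot: [-179.8, -0.1, -4.1]
wrist_force: [-0.1, 0.1, 4.1]
grip_width: 0.0081
```

send_rows(plan=[0, 0, -0.06, 0, 0, 0])

```text
time_s: 5.63
tool_pos: [0.5332, 0.1469, 0.0254]
tcp_rot: [-179.8, -0.1, -4.1]
wrist_force: [-0.5, 0.4, 4.1]
grip_width: 0.0081
```

send_rows(plan=[0, 0, -0.06, 0, 0, 0])

```text
time_s: 5.72
tool_pos: [0.5332, 0.1468, 0.0238]
tcp_rot: [-179.8, -0.1, -4.1]
wrist_force: [-1.7, 0.4, 3.7]
grip_width: 0.0081
```

send_rows(plan=[0, 0, -0.06, 0, 0, 0])

```text
time_s: 5.8
tool_pos: [0.5332, 0.1468, 0.0222]
tcp_rot: [-179.8, -0.1, -4.1]
wrist_force: [0.4, 0.9, 5.8]
grip_width: 0.0081
```

Run:
```python
from h import *
s=snap('side','s4.png'); o=monitor.get_obs(); print(o['time_s'],inJ(o['tool_pos']),o['wrist_force'])
im=s['color'];h=cv2.cvtColor(im,cv2.COLOR_BGR2HSV)
for n in('s3.png','s4.png'):
    im=load(n)['color'];h=cv2.cvtColor(im,cv2.COLOR_BGR2HSV)
    k=cv2.inRange(h,(0,150,120),(7,255,255))|cv2.inRange(h,(174,150,120),(180,255,255)); k[:,:405-255+0]=k[:,:150]; z=np.zeros_like(k); z[178:196,300:350]=k[178:196,300:350]
    u=np.argwhere(z)[:,::-1]; print(n,u.mean(0),u.min(0),u.max(0))
for th in (0,.1,.2): print(th,proj(s,pin(th,125,84)),proj(s,pin(th,125,0)),'pinEnd',proj(s,pin(th,177)),'scr',proj(s,pin(th,97,35)))
```

```text
5.85 [ -6.90333358 163.79423586  22.04847812] [-0.78314656 -0.44445013  5.34569436]
s3.png [309.46391753 186.06185567] [300 183] [321 190]
s4.png [309.44329897 186.67010309] [300 183] [321 191]
0 [292.63614638 189.93114772] [319.00582204 186.1966574 ] pinEnd [292.20258493 179.3305996 ] scr [310.08335714 193.39723014]
0.1 [292.71501031 187.81845924] [319.00582204 186.1966574 ] pinEnd [292.2697911  177.45967122] scr [310.1430921  192.51733587]
0.2 [293.06168856 185.67409447] [319.00582204 186.1966574 ] pinEnd [292.56977168 175.56396355] scr [310.31374517 191.62763158]
```

Run:
```python
from h import *
for n in('s3.png','s4.png'):
    im=load(n)['color'];h=cv2.cvtColor(im,cv2.COLOR_BGR2HSV)
    k=cv2.inRange(h,(0,150,90),(7,255,255))|cv2.inRange(h,(174,150,90),(180,255,255)); z=np.zeros_like(k); z[175:200,285:350]=k[175:200,285:350]
    print(n,[(x,round(float(np.nonzero(z[:,x])[0].mean()),2)) for x in range(286,323,2) if z[:,x].any()])
s=load('s4.png')
for th in (0,.1,.2): print(th,[proj(s,pin(th,125,r)).round(1) for r in (84,60,40,20)])
cv2.imwrite('pics/s4c.png',cv2.resize(s['color'][160:210,275:345],None,fx=8,fy=8,interpolation=cv2.INTER_CUBIC))
```

```text
s3.png [(292, 186.5), (294, 187.5), (296, 187.0), (298, 186.5), (300, 187.0), (302, 187.0), (304, 186.5), (306, 186.0), (308, 185.5), (310, 185.5), (312, 186.5), (314, 186.0), (316, 186.0), (318, 185.0), (320, 184.0)]
s4.png [(292, 188.5), (294, 189.5), (296, 189.0), (298, 188.0), (300, 188.0), (302, 188.0), (304, 187.5), (306, 187.0), (308, 186.5), (310, 186.5), (312, 186.5), (314, 186.0), (316, 186.0), (318, 185.0), (320, 184.0)]
0 [array([292.6, 189.9]), array([300.2, 188.9]), array([306.5, 188. ]), array([312.8, 187.1])]
0.1 [array([292.7, 187.8]), array([300.3, 187.4]), array([306.6, 187. ]), array([312.8, 186.6])]
0.2 [array([293.1, 185.7]), array([300.6, 185.8]), array([306.8, 186. ]), array([312.9, 186.1])]
```

View pics/s4c.png

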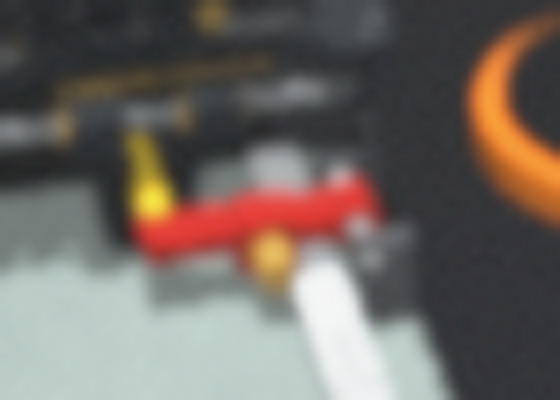

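The side view shows the leaf was still turning with the tool; the free end dropped about 2 px between shots. It's now almost level, so I'll go on in small steps until the force climbs.

send_rows(plan=[0, 0, -0.05, 0, 0, 0])

```text
time_s: 5.93
tool_pos: [0.5333, 0.1469, 0.0215]
tcp_rot: [-179.8, -0.2, -4.1]
wrist_force: [-6.1, -1.4, 26.8]
grip_width: 0.0082
```

send_rows(plan=[0, 0, -0.05, 0, 0, 0])

```text
time_s: 6.02
tool_pos: [0.5333, 0.1469, 0.0215]
tcp_rot: [-179.8, -0.2, -4.1]
wrist_force: [-7.4, -1.2, 24.5]
grip_width: 0.0083
```

The end stop is firmly reached at θ = 0. Now I'll relax and open just enough.

send_rows(plan=[0, 0, 0, 0, 0, 0, 0, 0, 0, 0, 0, 0, 0, 0, 0, 0, 0, 0, 0, 0, 0, 0, 0, 0, 0, 0, 0, 0, 0, 0], grip=0.66)

```text
time_s: 6.43
tool_pos: [0.5317, 0.1467, 0.0203]
tcp_rot: [-179.9, 0.1, -4.1]
wrist_force: [0.1, -0.0, 0.3]
grip_width: 0.0298
```

send_rows(plan=[0, 0, 0.8, 0, 0, 0, 0, 0, 1, 0, 0, 0, 0, 0, 1, 0, 0, 0, 0, 0, 1, 0, 0, 0, 0, -1, 0.7, 0, 0, 0, 0, -1, 0.7, 0, 0, 0, 0, -1, 0.7, 0, 0, 0, 0, -1, 0.7, 0, 0, 0], grip=0.66)

```text
time_s: 7.1
tool_pos: [0.5268, 0.047, 0.1857]
tcp_rot: [-179.9, 0.9, -3.7]
wrist_force: [-0.5, 0.5, -0.6]
grip_width: 0.0297
```

send_rows(plan=[0, -1, 0.5, 0, 0, 0, 0, -1, 0.5, 0, 0, 0, 0, -1, 0.4, 0, 0, 0, 0, -1, 0.4, 0, 0, 0, 0, -1, 0, 0, 0, 0, 0, -1, 0, 0, 0, 0, 0, 0, 0, 0, 0, 0], grip=0.3)

```text
time_s: 7.68
tool_pos: [0.5261, -0.1141, 0.2355]
tcp_rot: [180.0, 0.7, -3.9]
wrist_force: [0.2, 0.3, -0.2]
grip_width: 0.0618
```

Run:
```python
from h import *
c=snap('wrist','w5.png'); o=monitor.get_obs(); print(o['time_s'],o['tool_pos'],inJ(o['tool_pos']),o['tcp_rot'],o['wrist_force'])
```

```text
7.7333 [ 0.52594811 -0.11231974  0.23539308] [  5.3002752  -95.19027738 235.39307772] [-179.95662979    0.76581027   -3.8520083 ] [0.62891674 0.24390633 0.06558806]
```

View pics/w5.png

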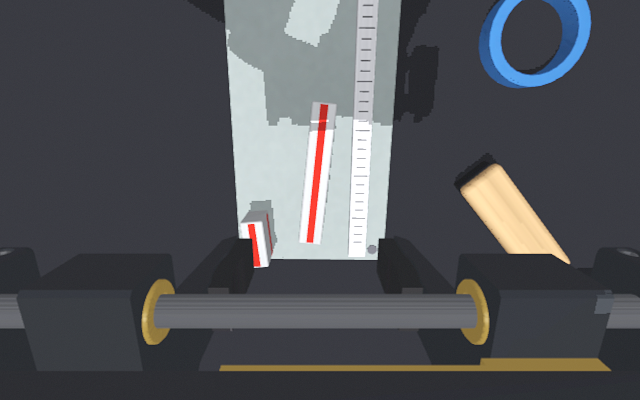

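The whole moulding is visible, with its stripe running from (324,105) to (310,242). The fence runs along (368,0)–(358,255) and the offcut sits at (255,245).

Run:
```python
from h import *
c=load('w5.png'); im=c['color'];h=cv2.cvtColor(im,cv2.COLOR_BGR2HSV)
k=cv2.inRange(h,(0,120,100),(8,255,255))|cv2.inRange(h,(174,120,100),(180,255,255)); k[:,:285]=0;k[:,350:]=0
n,l,st,ct=cv2.connectedComponentsWithStats(k); i=1+st[1:,4].argmax(); vs,us=np.nonzero(l==i)
P=np.array([onz(c,u+.5,v+.5,.057)[:2] for u,v in zip(us,vs)])
Q=np.array([inJ([*p,0])[:2] for p in P]); print('stripe jig range y',Q[:,1].min(),Q[:,1].max(),'centre',(Q.min(0)+Q.max(0))/2)
f=np.polyfit(Q[:,1],Q[:,0],1);m=(Q[:,1].min()+Q[:,1].max())/2; print('yaw rel jig',-np.degrees(np.arctan(f[0])),'mid x',np.polyval(f,m))
pts=[]
for v in range(20,250,5):
    r=im[v,335:375].astype(int).min(1); d=np.diff(r); pts.append([335+np.argmax(d)+1,v])
F=np.array([inJ([*onz(c,u,v,.027)[:2],0])[:2] for u,v in pts]);p=np.polyfit(F[:,1],F[:,0],1)
for _ in range(3):
    r=F[:,0]-np.polyval(p,F[:,1]); g=abs(r)<2; p=np.polyfit(F[g,1],F[g,0],1)
print('fence in jig',p,g.sum(),'at y-90',np.polyval(p,-90),'deg',-np.degrees(np.arctan(p[0])))
```

```text
stripe jig range y -169.1905128152576 -24.159595290994528 centre [  6.6474099  -96.67505405]
yaw rel jig -5.475894335139176 mid x 6.425285423854039
fence in jig [-6.95267290e-04  4.52026908e+01] 45 at y-90 45.265264851736205 deg 0.039835874904749075
```

The moulding centre is at jig (6.5, -97), turned -5.5° relative to the jig, and the fence agrees with the jig frame to 0.3 mm. I'll descend for the pinch.

send_rows(plan=[0.01, -0.02, -0.9, 0, -0.006, -0.05, 0.01, -0.02, -0.9, 0, -0.006, -0.05, 0.01, -0.02, -0.9, 0, -0.006, -0.05, 0.01, -0.01, -0.9, 0, -0.006, -0.05, 0, 0, -0.9, 0, 0, 0, 0, 0, -0.9, 0, 0, 0, 0, 0, -0.9, 0, 0, 0, 0, 0, -0.4, 0, 0, 0])

```text
time_s: 8.4
tool_pos: [0.5264, -0.1068, 0.0622]
tcp_rot: [-179.8, -0.2, -10.0]
wrist_force: [-0.0, 0.5, -0.3]
grip_width: 0.0619
```

send_rows(plan=[0.02, -0.28, -0.4, 0, 0, 0, 0, 0, -0.4, 0, 0, 0, 0, 0, -0.3, 0, 0, 0, 0, 0, 0, 0, 0, 0])

```text
time_s: 8.73
tool_pos: [0.5259, -0.1112, 0.0302]
tcp_rot: [-179.7, 0.2, -9.8]
wrist_force: [0.1, 0.1, -0.1]
grip_width: 0.0617
```

send_rows(plan=[0, 0, 0, 0, 0, 0, 0, 0, 0, 0, 0, 0, 0, 0, 0, 0, 0, 0, 0, 0, 0, 0, 0, 0], grip=0.68)

```text
time_s: 9.07
tool_pos: [0.5267, -0.1111, 0.0316]
tcp_rot: [-179.7, 0.0, -9.7]
wrist_force: [0.7, 0.1, 0.3]
grip_width: 0.0371
```

send_rows(plan=[0, 0, 0.03, 0, 0, 0, 0, 0, 0, 0, 0, 0, 0, 0, 0, 0, 0, 0, 0, 0, 0, 0, 0, 0], grip=0.85)

```text
time_s: 9.4
tool_pos: [0.5267, -0.1111, 0.0332]
tcp_rot: [-179.7, -0.0, -9.7]
wrist_force: [-0.4, -0.9, -3.0]
grip_width: 0.0246
```

send_rows(plan=[0.25, -0.02, 0, 0, 0, 0.06, 0.25, -0.02, 0, 0, 0, 0.06, 0.25, -0.02, 0, 0, 0, 0.06, 0.15, -0.01, 0, 0, 0, 0, 0, 0, 0, 0, 0, 0])

```text
time_s: 9.82
tool_pos: [0.5483, -0.1126, 0.0332]
tcp_rot: [-179.7, 0.2, -4.2]
wrist_force: [1.7, -0.4, -0.2]
grip_width: 0.0249
```

```bash
cat > st.py <<'E'
from h import *
o=monitor.get_obs(); w=o['wrist_force']; print(o['time_s'].__round__(2),'jig',inJ(o['tool_pos']).round(2),'rot',o['tcp_rot'].round(2),'Fj',[round(float(w@e),1) for e in (EX,EY)],round(float(w[2]),1),'M',o['torque'].round(3),o['grip_width'].round(4))
E
python3 st.py
```

```text
Traceback (most recent call last):
  File "st.py", line 2, in <module>
    o=monitor.get_obs(); w=o['wrist_force']; print(o['time_s'].__round__(2),'jig',inJ(o['tool_pos']).round(2),'rot',o['tcp_rot'].round(2),'Fj',[round(float(w@e),1) for e in (EX,EY)],round(float(w[2]),1),'M',o['torque'].round(3),o['grip_width'].round(4))
                                                                                                                                                                                                                                    ^^^^^^^^^^^^^^^^^^^^^
AttributeError: 'float' object has no attribute 'round'
```

```bash
sed -i "s/o\['grip_width'\].round(4)/round(o['grip_width'],4)/" st.py; python3 st.py
```

```text
9.82 jig [ 27.63 -93.81  33.24] rot [-179.71    0.23   -4.18] Fj [1.8, -0.2] -0.2 M [-0.081 -0.152 -0.027] 0.0249
```

send_rows(plan=[0.1, -0.008, 0, 0, 0, 0, 0.06, -0.004, 0, 0, 0, 0])

```text
time_s: 9.98
tool_pos: [0.5517, -0.1128, 0.0333]
tcp_rot: [-179.7, 0.3, -4.3]
wrist_force: [-2.6, -0.9, 0.9]
grip_width: 0.0251
```

send_rows(plan=[0.05, -0.004, 0, 0, 0, 0])

```text
time_s: 10.07
tool_pos: [0.5519, -0.1128, 0.0333]
tcp_rot: [-179.7, 0.5, -4.3]
wrist_force: [-10.9, -1.4, 7.8]
grip_width: 0.0249
```

```bash
python3 st.py
```

```text
10.07 jig [ 31.2  -93.72  33.26] rot [-179.7     0.49   -4.26] Fj [-10.8, -2.2] 7.8 M [-0.196  1.796  0.117] 0.0249
```

Fence contact felt at jig x ≈ 31. I'll slide along the fence with a light bias, first 60 mm and then check.

send_rows(plan=[0.0, 0, 0, 0, -0.012, 0, 0.035, 0.4, 0, 0, 0, 0, 0.035, 0.4, 0, 0, 0, 0, 0.035, 0.4, 0, 0, 0, 0, 0.035, 0.4, 0, 0, 0, 0, 0.035, 0.4, 0, 0, 0, 0, 0.035, 0.4, 0, 0, 0, 0, 0.01, 0, 0, 0, 0, 0])

```text
time_s: 10.73
tool_pos: [0.5564, -0.0491, 0.0332]
tcp_rot: [-179.8, 0.2, -4.3]
wrist_force: [-2.9, 1.3, 1.9]
grip_width: 0.0249
```

```bash
python3 st.py
```

```text
10.73 jig [ 30.89 -29.88  33.23] rot [-179.83    0.22   -4.34] Fj [-3.0, 1.1] 1.9 M [0.071 0.683 0.097] 0.0249
```

send_rows(plan=[0.035, 0.38, 0, 0, 0, 0, 0.035, 0.38, 0, 0, 0, 0, 0.035, 0.34, 0, 0, 0, 0, 0.03, 0.2, 0, 0, 0, 0, 0.025, 0.1, 0, 0, 0, 0, 0.02, 0, 0, 0, 0, 0])

```text
time_s: 11.23
tool_pos: [0.5592, -0.012, 0.0333]
tcp_rot: [-180.0, 0.5, -4.2]
wrist_force: [-5.8, -5.1, 3.7]
grip_width: 0.0244
```

```bash
python3 st.py
python3 - <<'E'
from h import *
c=snap('wrist','w6.png');s=snap('side','s6.png')
a=cv2.resize(c['color'][60:300,240:440],None,fx=2.2,fy=2.2); b=cv2.resize(s['color'][165:265,275:350],None,fx=5,fy=5.28,interpolation=cv2.INTER_CUBIC)[:528]
cv2.imwrite('pics/m6.png',np.hstack([a,b])[:, :800])
E
```

```text
11.23 jig [30.98  7.36 33.31] rot [-180.      0.5    -4.19] Fj [-5.4, -5.6] 3.7 M [-0.68   0.924  0.016] 0.0244
```

View pics/m6.png

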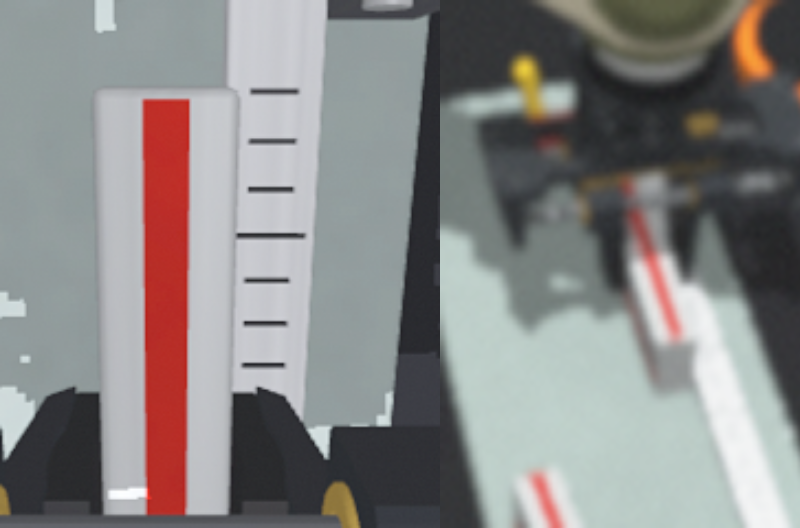

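The wrist crop shows the moulding flush to the fence with its end at about row 100, and the cheek just coming into view at top right. I'll measure the end and the screw numerically.

Run:
```python
from h import *
c=load('w6.png'); h=cv2.cvtColor(c['color'],cv2.COLOR_BGR2HSV)
print('moulding end',inJ(onz(c,315,101,.057)),'corner R',inJ(onz(c,346,101,.057)))
print('screw tip px if y=87,103',proj(c,J(35,87,51)),proj(c,J(35,103,51)),'leaf -y edge',proj(c,J(35,115,57)))
for n,lo,hi in [('brass',(9,80,60),(22,255,255)),('red',(0,120,60),(8,255,255))]:
    k=cv2.inRange(h,lo,hi); k[99:]=0;k[:,:230]=0;k[:,450:]=0; u=np.argwhere(k); print(n,len(u),(u.min(0),u.max(0)) if len(u) else '')
```

```text
moulding end [32.51237136 79.41997794 57.        ] corner R [43.84486454 79.42762562 57.        ]
screw tip px if y=87,103 [321.75082663  80.32752109] [322.04277676  33.54573853] leaf -y edge [322.50884592  -9.90773225]
brass 2206 (array([  0, 299]), array([ 53, 342]))
red 149 (array([  0, 291]), array([  8, 435]))
```

The screw tip is at about jig y 96 and the moulding end at 79.4, so about 17 mm remain. The present 5.6 N is drag. I'll go 11 mm further and then feel.

send_rows(plan=[0.02, 0.12, 0, 0, 0, 0, 0.02, 0.12, 0, 0, 0, 0, 0.02, 0.12, 0, 0, 0, 0, 0.015, 0.06, 0, 0, 0, 0, 0.01, 0.03, 0, 0, 0, 0, 0.01, 0.03, 0, 0, 0, 0])

```text
time_s: 11.83
tool_pos: [0.5602, -0.0002, 0.0334]
tcp_rot: [179.9, 0.8, -4.2]
wrist_force: [-4.3, -5.6, 0.7]
grip_width: 0.0247
```

```bash
python3 st.py
```

```text
11.83 jig [31.01 19.16 33.39] rot [179.92   0.76  -4.24] Fj [-3.9, -5.9] 0.7 M [-0.628  0.704  0.087] 0.0247
```

send_rows(plan=[0.01, 0.03, 0, 0, 0, 0, 0.01, 0.03, 0, 0, 0, 0])

```text
time_s: 12.0
tool_pos: [0.5602, 0.0012, 0.0334]
tcp_rot: [179.9, 0.8, -4.2]
wrist_force: [-3.6, -5.5, 1.7]
grip_width: 0.0248
```

```bash
python3 st.py
```

```text
12.0 jig [30.98 20.57 33.4 ] rot [179.88   0.83  -4.25] Fj [-3.2, -5.7] 1.7 M [-0.592  0.758  0.059] 0.0248
```

send_rows(plan=[0.005, 0.03, 0, 0, -0.01, 0, 0.005, 0.03, 0, 0, -0.01, 0])

```text
time_s: 12.17
tool_pos: [0.5603, 0.0027, 0.0333]
tcp_rot: [179.9, 0.3, -4.3]
wrist_force: [-3.0, -3.8, 1.1]
grip_width: 0.0245
```

```bash
python3 st.py
```

```text
12.17 jig [30.92 22.03 33.34] rot [179.91   0.28  -4.26] Fj [-2.7, -4.1] 1.1 M [-0.434  0.606  0.084] 0.0245
```

send_rows(plan=[0.008, 0.03, 0, 0, 0, 0, 0.008, 0.03, 0, 0, 0, 0])

```text
time_s: 12.33
tool_pos: [0.5604, 0.0043, 0.0333]
tcp_rot: [179.9, 0.3, -4.3]
wrist_force: [-4.0, -4.3, 2.4]
grip_width: 0.0245
```

```bash
python3 st.py
```

```text
12.33 jig [30.93 23.64 33.31] rot [179.9    0.31  -4.27] Fj [-3.7, -4.6] 2.4 M [-0.648  0.61   0.106] 0.0245
```

Drag baseline is about 4.5 N. Contact is near, so I'm stepping single rows.

send_rows(plan=[0.008, 0.025, 0, 0, 0, 0])

```text
time_s: 12.42
tool_pos: [0.5604, 0.0049, 0.0333]
tcp_rot: [179.9, 0.3, -4.3]
wrist_force: [-3.2, -4.7, 1.4]
grip_width: 0.0253
```

send_rows(plan=[0.008, 0.025, 0, 0, 0, 0])

```text
time_s: 12.5
tool_pos: [0.5605, 0.0055, 0.0333]
tcp_rot: [179.9, 0.4, -4.3]
wrist_force: [-4.1, -4.2, 1.3]
grip_width: 0.0249
```

send_rows(plan=[0.008, 0.025, 0, 0, 0, 0])

```text
time_s: 12.58
tool_pos: [0.5606, 0.0059, 0.0333]
tcp_rot: [179.8, 0.4, -4.3]
wrist_force: [-4.0, -8.3, 1.0]
grip_width: 0.0245
```

The screw is felt: force went from 4.4 to 8.3 N, so about 4 N on the screw. Next is a gentle hold.

send_rows(plan=[0.006, 0.016, 0, 0, 0, 0])

```text
time_s: 12.67
tool_pos: [0.5606, 0.0059, 0.0334]
tcp_rot: [179.8, 0.5, -4.3]
wrist_force: [-4.8, -6.9, 1.5]
grip_width: 0.025
```

send_rows(plan=[0.004, 0.012, 0, 0, 0, 0])

```text
time_s: 12.75
tool_pos: [0.5605, 0.0059, 0.0334]
tcp_rot: [179.7, 0.5, -4.3]
wrist_force: [-3.6, -4.8, 1.7]
grip_width: 0.0248
```

send_rows(plan=[0.003, 0.02, 0, 0, 0, 0, 0.003, 0.02, 0, 0, 0, 0, 0.003, 0.02, 0, 0, 0, 0])

```text
time_s: 13.0
tool_pos: [0.5605, 0.0059, 0.0334]
tcp_rot: [179.6, 0.6, -4.3]
wrist_force: [-4.5, -7.6, 1.6]
grip_width: 0.0248
```

```bash
python3 st.py
```

```text
13.0 jig [30.94 25.28 33.37] rot [179.58   0.56  -4.27] Fj [-3.9, -7.9] 1.6 M [-0.859  0.629  0.132] 0.0248
```

send_rows(plan=[0.003, 0.02, 0, 0.003, -0.002, 0, 0.003, 0.02, 0, 0.003, -0.002, 0, 0.003, 0.02, 0, 0.003, -0.002, 0, 0.003, 0.02, 0, 0.003, -0.002, 0, 0.003, 0.02, 0, 0.003, -0.002, 0, 0.003, 0.02, 0, 0.003, -0.002, 0, 0.003, 0.02, 0, 0.003, -0.002, 0, 0.003, 0.02, 0, 0.003, -0.002, 0])

```text
time_s: 13.67
tool_pos: [0.5605, 0.0059, 0.0333]
tcp_rot: [179.9, 0.3, -4.3]
wrist_force: [-4.0, -7.6, 1.3]
grip_width: 0.0248
```

```bash
python3 st.py
```

```text
13.67 jig [30.92 25.34 33.3 ] rot [179.95   0.34  -4.28] Fj [-3.5, -7.9] 1.3 M [-0.917  0.668  0.124] 0.0248
```

Held for about 1 s. Now I'll relax and open.

send_rows(plan=[0.002, 0.008, 0, 0, -0.004, 0, 0.002, 0.003, 0, 0, -0.004, 0])

```text
time_s: 13.83
tool_pos: [0.5605, 0.0059, 0.0332]
tcp_rot: [179.9, 0.1, -4.3]
wrist_force: [-3.5, -4.3, 1.0]
grip_width: 0.0251
```

```bash
python3 st.py
```

```text
13.83 jig [30.88 25.32 33.25] rot [ 1.7994e+02  1.5000e-01 -4.2900e+00] Fj [-3.2, -4.5] 1.0 M [-0.464  0.627  0.117] 0.0251
```

send_rows(plan=[0, 0, 0, 0, 0, 0, 0, 0, 0, 0, 0, 0, 0, 0, 0, 0, 0, 0], grip=0.58)

```text
time_s: 14.08
tool_pos: [0.5619, 0.0069, 0.0335]
tcp_rot: [-180.0, -0.0, -4.3]
wrist_force: [0.3, 0.6, 0.1]
grip_width: 0.0369
```

```bash
python3 st.py
```

```text
14.08 jig [32.22 26.38 33.54] rot [-1.7996e+02 -4.0000e-02 -4.3300e+00] Fj [0.3, 0.6] 0.1 M [-0.061  0.087 -0.013] 0.0369
```

send_rows(plan=[0, 0, 0.5, 0, 0, 0, 0, 0, 1, 0, 0, 0, 0, 0, 1, 0, 0, 0, 0, 0.1, 1, 0, 0, 0, 0, 0.2, 1, 0, 0, 0, 0, 0.2, 1, 0, 0, 0, 0, 0.2, 1, 0, 0, 0, 0, 0.1, 1, 0, 0, 0])

```text
time_s: 14.75
tool_pos: [0.5606, 0.0304, 0.2246]
tcp_rot: [-179.7, 0.3, -4.4]
wrist_force: [0.1, -0.2, 0.3]
grip_width: 0.0373
```

```bash
cat > chk.py <<'E'
from h import *
import sys
c=snap('wrist',sys.argv[1]); o=monitor.get_obs(); print(o['time_s'],inJ(o['tool_pos']).round(1),o['tcp_rot'].round(2))
im=c['color'];h=cv2.cvtColor(im,cv2.COLOR_BGR2HSV)
k=cv2.inRange(h,(0,120,90),(8,255,255))|cv2.inRange(h,(174,120,90),(180,255,255)); k[290:]=0
n,l,st,ct=cv2.connectedComponentsWithStats(k)
for i in range(1,n):
    if st[i,4]<80: continue
    vs,us=np.nonzero(l==i); Q=np.array([inJ(onz(c,u+.5,v+.5,.057))[:2] for u,v in zip(us,vs)])
    f=np.polyfit(Q[:,1],Q[:,0],1); print(st[i],'jig x %.1f..%.1f y %.1f..%.1f'%(*np.sort([Q[:,0].min(),Q[:,0].max()]),Q[:,1].min(),Q[:,1].max()),'yaw',round(-np.degrees(np.arctan(f[0])),2),'mid x',round(np.polyval(f,Q[:,1].mean()),1))
E
python3 chk.py w7.png
```

```text
14.8 [ 30.8  49.9 230. ] [-179.7    -0.18   -4.33]
[ 269   92   98   22 2095] jig x -13.4..77.9 y 115.1..134.2 yaw -8.37 mid x 32.8
[314 135   8 137 843] jig x 29.1..35.9 y -50.5..94.7 yaw 0.21 mid x 32.5
```

View pics/w7.png

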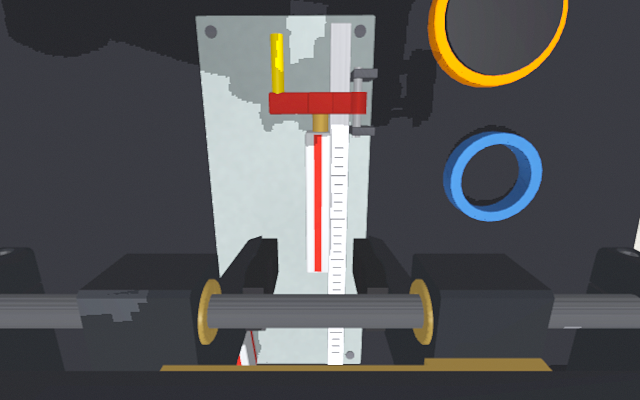

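The wrist view shows the leaf level, its screw (320,122) against the moulding's end (318,133), and the moulding along the fence. I'll compare its direction with the fence's in this same picture.

```bash
cat > rel.py <<'E'
from h import *
import sys
c=load(sys.argv[1]); a,b=int(sys.argv[2]),int(sys.argv[3]); g=c['color'].astype(float); h=cv2.cvtColor(c['color'],cv2.COLOR_BGR2HSV)
S=[];R=[]
for v in range(a,b,3):
    sat=h[v,300:335,1].astype(float)*(h[v,300:335,1]>60); 
    if sat.sum(): S.append(inJ(onz(c,300.5+(sat*np.arange(35)).sum()/sat.sum(),v+.5,.057))[:2])
    d=np.diff(g[v,330:375].mean(1)); j=np.argmin(d); w=np.clip(-d[max(0,j-2):j+3],0,None); R.append(inJ(onz(c,331+(w*np.arange(max(0,j-2),max(0,j-2)+len(w))).sum()/w.sum(),v+.5,.027))[:2])
def fit(P):
    P=np.array(P);p=np.polyfit(P[:,1],P[:,0],1)
    for _ in range(4): r=P[:,0]-np.polyval(p,P[:,1]);k=abs(r)<max(.6,1.5*np.median(abs(r)));p=np.polyfit(P[k,1],P[k,0],1)
    return -np.degrees(np.arctan(p[0])),np.polyval(p,22),k.sum(),r.std()
print('stripe yaw,x',fit(S));print('fence back edge yaw,x',fit(R))
E
python3 rel.py w7.png 140 268
```

```text
stripe yaw,x (np.float64(0.021422088539472653), np.float64(32.480750965950065), np.int64(43), np.float64(0.1032195692622713))
fence back edge yaw,x (np.float64(-7.247948675006622), np.float64(82.96291120974173), np.int64(30), np.float64(4.154141792514596))
```

The stripe yaw is 0.02° from the fence direction at x = 32.5, so the moulding is flush. Now I'll go to the pin to flip the stop up.

send_rows(plan=[-0.22, 0.92, -0.4, 0, 0, 0, -0.22, 0.92, -0.6, 0, 0, 0, -0.22, 0.92, -0.8, 0, 0, 0, -0.22, 0.92, -0.8, 0, 0, 0, -0.2, 0.7, -0.6, 0, 0, 0, 0, 0, 0, 0, 0, 0])

```text
time_s: 15.3
tool_pos: [0.5368, 0.1451, 0.1521]
tcp_rot: [-179.6, -1.1, -4.4]
wrist_force: [-1.2, 0.6, 0.9]
grip_width: 0.0367
```

```bash
python3 st.py
```

```text
15.3 jig [ -3.17 162.3  152.1 ] rot [-179.55   -1.12   -4.44] Fj [-1.2, 0.5] 0.9 M [-0.118  0.087 -0.001] 0.0367
```

send_rows(plan=[-0.06, 0, -0.7, -0.005, 0.012, 0, -0.04, 0, -0.8, -0.005, 0.012, 0, -0.02, 0, -0.8, -0.005, 0.012, 0, 0, 0, -0.7, 0, 0, 0, 0, 0, -0.5, 0, 0, 0, 0, 0, 0, 0, 0, 0])

```text
time_s: 15.8
tool_pos: [0.5371, 0.1448, 0.0645]
tcp_rot: [-180.0, -0.5, -4.3]
wrist_force: [0.2, -0.5, 0.2]
grip_width: 0.0365
```

```bash
python3 st.py
```

```text
15.8 jig [ -2.83 162.08  64.54] rot [-179.98   -0.55   -4.29] Fj [0.2, -0.5] 0.2 M [-0.095  0.098  0.035] 0.0365
```

send_rows(plan=[-0.16, 0.02, 0, 0, 0.01, 0, 0, 0, -0.4, 0, 0.005, 0, 0, 0, -0.5, 0, 0, 0, 0, 0, -0.4, 0, 0, 0, 0, 0, -0.2, 0, 0, 0, 0, 0, 0, 0, 0, 0])

```text
time_s: 16.3
tool_pos: [0.5361, 0.1442, 0.0287]
tcp_rot: [-179.9, -0.5, -4.4]
wrist_force: [0.8, -0.0, -0.1]
grip_width: 0.0372
```

```bash
python3 st.py
```

```text
16.3 jig [ -3.83 161.37  28.69] rot [-179.93   -0.52   -4.36] Fj [0.8, 0.0] -0.1 M [-0.092  0.068 -0.019] 0.0372
```

send_rows(plan=[-0.12, 0.02, -0.12, 0, 0.01, 0, 0, 0, -0.03, 0, 0, 0])

```text
time_s: 16.47
tool_pos: [0.5332, 0.1447, 0.0252]
tcp_rot: [-179.9, -0.2, -4.4]
wrist_force: [-0.0, -0.5, 0.0]
grip_width: 0.0368
```

send_rows(plan=[0, 0, 0, 0, 0, 0, 0, 0, 0, 0, 0, 0, 0, 0, 0, 0, 0, 0, 0, 0, 0, 0, 0, 0, 0, 0, 0, 0, 0, 0], grip=1.0)

```text
time_s: 16.88
tool_pos: [0.5331, 0.1449, 0.0262]
tcp_rot: [-179.9, -0.3, -4.3]
wrist_force: [-1.8, -0.3, -1.3]
grip_width: 0.009
```

```bash
python3 st.py
```

```text
16.88 jig [ -6.83 161.84  26.21] rot [-179.94   -0.27   -4.35] Fj [-1.8, -0.4] -1.3 M [-0.007  0.586  0.002] 0.009
```

```bash
python3 -c "
from arc import *
for r in arc(0,1.6,18): print(r)"
```

```text
[0.01, -0.0, 0.27]
[0.04, -0.0, 0.26]
[0.06, -0.0, 0.26]
[0.08, -0.01, 0.25]
[0.1, -0.01, 0.25]
[0.12, -0.01, 0.24]
[0.15, -0.01, 0.22]
[0.16, -0.01, 0.21]
[0.18, -0.01, 0.19]
[0.2, -0.01, 0.18]
[0.21, -0.02, 0.16]
[0.23, -0.02, 0.14]
[0.24, -0.02, 0.12]
[0.25, -0.02, 0.1]
[0.26, -0.02, 0.07]
[0.26, -0.02, 0.05]
[0.26, -0.02, 0.03]
[0.27, -0.02, 0.0]
```

send_rows(plan=[0.01, 0, 0.15, 0, 0, 0, 0.03, 0, 0.26, 0, 0, 0, 0.05, 0, 0.26, 0, 0, 0, 0.08, -0.01, 0.25, 0, 0, 0])

```text
time_s: 17.22
tool_pos: [0.5368, 0.1445, 0.0489]
tcp_rot: [-180.0, -0.1, -4.3]
wrist_force: [3.6, 0.3, -8.0]
grip_width: 0.0081
```

```bash
python3 st.py; python3 arc.py 0.9 5
```

```text
17.22 jig [ -3.13 161.76  48.86] rot [-1.7997e+02 -7.0000e-02 -4.3500e+00] Fj [3.6, 0.6] -8.0 M [ 0.168 -0.137 -0.02 ] 0.0081
[ -3.1 161.8  67.9] th 0.2266209930534262 r 75.0441387747131 [ 3.6  0.3 -8. ] 0.00806287299523885
[[0.12, -0.01, 0.39], [0.17, -0.01, 0.37], [0.21, -0.02, 0.34], [0.26, -0.02, 0.31], [0.3, -0.02, 0.27]]
```

send_rows(plan=[0.09, -0.01, 0.25, 0, 0, 0, 0.12, -0.01, 0.24, 0, 0, 0, 0.14, -0.01, 0.23, 0, 0, 0, 0.16, -0.01, 0.21, 0, 0, 0])

```text
time_s: 17.55
tool_pos: [0.5517, 0.1433, 0.0742]
tcp_rot: [-179.9, -0.2, -4.4]
wrist_force: [6.0, -1.0, -14.6]
grip_width: 0.0083
```

```bash
python3 arc.py 1.4 8
```

```text
[ 11.8 161.7  93.2] th 0.6269917783099586 r 71.87505263630592 [  6.   -1.  -14.6] 0.008256848375345197
[[0.18, -0.01, 0.23], [0.2, -0.02, 0.21], [0.22, -0.02, 0.19], [0.24, -0.02, 0.16], [0.25, -0.02, 0.14], [0.26, -0.02, 0.12], [0.27, -0.02, 0.09], [0.28, -0.02, 0.06]]
```

send_rows(plan=[0.19, -0.01, 0.13, 0, 0, 0, 0.2, -0.01, 0.16, 0, 0, 0, 0.21, -0.01, 0.15, 0, 0, 0])

```text
time_s: 17.8
tool_pos: [0.5642, 0.1423, 0.0859]
tcp_rot: [180.0, 0.4, -4.4]
wrist_force: [-1.7, -0.9, -9.8]
grip_width: 0.0082
```

```bash
python3 arc.py 1.5 6
```

```text
[ 24.4 161.6 104.9] th 0.867844318510294 r 70.6127971604963 [-1.7 -0.9 -9.8] 0.008215641687297126
[[0.25, -0.02, 0.19], [0.27, -0.02, 0.16], [0.29, -0.02, 0.13], [0.3, -0.02, 0.1], [0.31, -0.02, 0.07], [0.31, -0.02, 0.04]]
```

send_rows(plan=[0.22, -0.02, 0.12, 0, 0, 0, 0.24, -0.02, 0.11, 0, 0, 0, 0.25, -0.02, 0.09, 0, 0, 0, 0.26, -0.02, 0.07, 0, 0, 0])

```text
time_s: 18.13
tool_pos: [0.5877, 0.1404, 0.0968]
tcp_rot: [179.9, 0.8, -4.3]
wrist_force: [-4.8, -0.3, -2.9]
grip_width: 0.0082
```

```bash
python3 st.py
```

```text
18.13 jig [ 47.92 161.48  96.77] rot [179.93   0.81  -4.33] Fj [-4.8, -0.6] -2.9 M [-0.125  1.229 -0.011] 0.0082
```

send_rows(plan=[0.25, -0.02, 0.06, 0, 0, 0, 0.26, -0.02, 0.035, 0, 0, 0, 0.26, -0.02, 0.015, 0, 0, 0, 0.18, -0.01, 0, 0, 0, 0])

```text
time_s: 18.47
tool_pos: [0.6113, 0.1386, 0.0996]
tcp_rot: [179.9, 1.3, -4.3]
wrist_force: [-6.8, -2.3, -6.2]
grip_width: 0.0087
```

```bash
python3 st.py
```

```text
18.47 jig [ 71.57 161.4   99.58] rot [179.88   1.28  -4.31] Fj [-6.6, -2.8] -6.2 M [-0.219  1.213 -0.024] 0.0087
```

send_rows(plan=[0, 0, 0, 0, 0, 0, 0, 0, 0, 0, 0, 0, 0, 0, 0, 0, 0, 0, 0, 0, 0, 0, 0, 0, 0, 0, 0, 0, 0, 0], grip=0.5)

```text
time_s: 18.88
tool_pos: [0.6167, 0.1385, 0.1039]
tcp_rot: [180.0, 0.5, -4.3]
wrist_force: [0.3, -0.4, -0.9]
grip_width: 0.0398
```

send_rows(plan=[0, 0, 0.5, 0, -0.02, 0, 0, 0, 0.8, 0, -0.02, 0, 0, 0, 1, 0, 0, 0, 0, 0, 1, 0, 0, 0, 0, 0, 1, 0, 0, 0, -0.2, -0.8, 1, 0, 0, 0, -0.8, -1, 0, 0, 0, 0, 0, 0, 0, 0, 0, 0])

```text
time_s: 19.55
tool_pos: [0.5897, 0.0933, 0.2503]
tcp_rot: [-179.9, -1.4, -4.1]
wrist_force: [0.5, 0.1, -1.0]
grip_width: 0.0439
```

```bash
python3 st.py; python3 chk.py w9.png; python3 rel.py w9.png 120 250
```

```text
19.55 jig [ 53.43 114.62 250.32] rot [-179.94   -1.43   -4.15] Fj [0.5, 0.1] -1.0 M [-0.094  0.04  -0.06 ] 0.0439
19.6 [ 54.9 116.  251.2] [-179.88   -1.61   -4.14]
[311 156  32  38 758] jig x 55.9..89.8 y 94.1..134.8 yaw 28.85 mid x 72.5
[287 193   8  97 564] jig x 29.1..35.8 y -24.2..94.4 yaw 0.12 mid x 32.4
stripe yaw,x (np.float64(-6.237011425943991), np.float64(61.841501854626856), np.int64(18), np.float64(2.155118386999394))
fence back edge yaw,x (np.float64(-1.6033468178736725), np.float64(88.15408915691408), np.int64(31), np.float64(1.183230687245746))
```

View pics/w9.png

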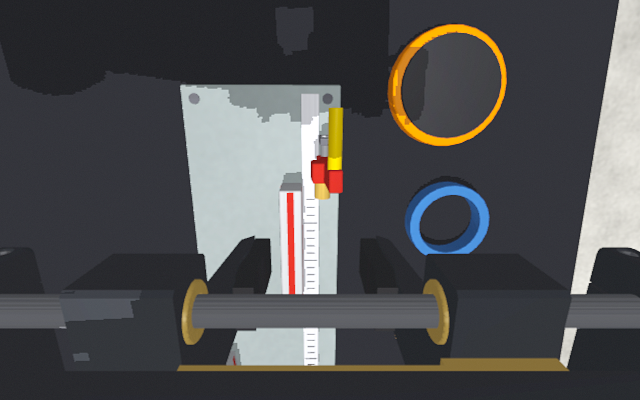

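The stop is upright and the moulding still lies along the fence. I'll take one last numeric check from the same viewpoint as before the flip.

send_rows(plan=[-0.35, -0.8, -0.25, 0, 0.02, 0, -0.35, -0.8, -0.25, 0, 0.02, 0, -0.35, -0.7, -0.2, 0, 0.01, 0, 0, 0, 0, 0, 0, 0, 0, 0, 0, 0, 0, 0])

```text
time_s: 20.02
tool_pos: [0.5654, 0.0376, 0.2368]
tcp_rot: [-179.9, -0.5, -4.1]
wrist_force: [-0.3, 0.7, -0.1]
grip_width: 0.0437
```

```bash
python3 st.py; python3 chk.py w10.png; python3 rel.py w10.png 145 262
python3 - <<'E'
from h import *
a=load('top1.png')['color']; b=snap('top','t10.png')['color']
d=cv2.absdiff(a,b).max(2)>60; n,l,s,c=cv2.connectedComponentsWithStats(d.astype(np.uint8)); print([x.tolist() for x in s[1:] if x[4]>15])
E
```

```text
20.02 jig [ 33.36  57.24 236.76] rot [-179.92   -0.5    -4.05] Fj [-0.3, 0.7] -0.1 M [-0.104  0.068  0.006] 0.0437
20.0667 [ 33.5  57.4 236.8] [-179.93   -0.5    -4.03]
[336  98  41  27 986] jig x 57.0..96.2 y 111.4..136.1 yaw 3.68 mid x 77.2
[308 141   7 131 846] jig x 29.3..35.9 y -50.5..94.6 yaw -0.3 mid x 32.4
stripe yaw,x (np.float64(0.04035053614318364), np.float64(32.53957739829053), np.int64(39), np.float64(0.06151962135570498))
fence back edge yaw,x (np.float64(0.1488492508933082), np.float64(88.12582906531732), np.int64(39), np.float64(0.1428841755999238))
[[319, 157, 11, 3, 26], [277, 162, 65, 33, 1268], [336, 188, 13, 16, 73], [288, 191, 42, 32, 708], [341, 207, 43, 10, 70], [272, 209, 6, 7, 16], [272, 216, 6, 12, 29], [188, 235, 143, 165, 12832], [98, 323, 18, 12, 75], [93, 325, 3, 13, 20], [60, 329, 118, 71, 4523], [119, 329, 8, 4, 19], [319, 337, 4, 10, 29], [108, 341, 36, 3, 51], [323, 340, 34, 26, 214], [320, 356, 25, 17, 132], [356, 368, 5, 19, 53], [78, 387, 10, 7, 29], [349, 389, 10, 11, 63]]
```

Before and after the flip, the moulding's end is at 94.7 and 94.6 mm, its x at 32.5 and its yaw at 0.02° and 0.04°. Nothing is touching it, so I'm handing in.

```bash
python3 -c "
from h import *
print(workorder.job_done())"
```

```text
the job is handed in; nothing more can be done
None
```

I flipped the stop down, gauged the moulding against the screw along the fence, flipped the stop back up, and handed the job in at about 20 s on the robot's clock.

- **Gauging:** I felt the screw at the moulding's end and held there for about 1 s. The wrist read about 8 N along the fence. Sliding drag just before contact was about 4.5 N, so the screw saw roughly 4–8 N, given how uncertain the friction is.
- **Final position:** measured from nearly the same viewpoint before and after the flip-up, the moulding's end was at y = 94.7 and 94.6 mm. Its centre stayed at x = 32.5 mm, where flush is 32.5, and its yaw at 0.02° and 0.04° (fence 0.04° on an earlier picture).
- **Stop and surroundings:** the stop stands at about 1.6 rad, and the gripper is clear of everything. In the pictures I viewed, the bystanders I could see looked unmoved. A comparison of the top views before and after was cluttered by the arm and its shadow, and I did not check each bystander separately.

Some readings were not clean:
- **Hard press on the end stop:** flipping the stop down, I pressed its pin onto the end stop with about 25 N for two short steps (about 0.2 s). That load was at the pin, not the screw, but it is above the 15 N you named if that limit covers the whole stop.
- **Flip-up load:** the wrist read up to about 16 N at the pin on the way up, mostly outward pull along the leaf.
- **Pin slip:** the pin slid about 7–8 mm in the fingers during both swings.
- **Fence position:** by touch the fence was about 1.5 mm nearer than by camera. I took this as an offset of the grasp, since the pictures showed the moulding flush.

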